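Switch on and tare the counter scale

TASK

Get the shop's counter scale ready for weighing with its empty bowl in place: with the fingertips, push the large round power key right in so that it stays down, then press the long bar-shaped tare key right down, keep it down for about a second, and let it come back up. Press gently and slowly. Do not press the small round key or the square key, and leave the bowl and everything else on the counter where it is.

Things in the scene. Friction and masses are not known exactly. Their poses are not given: they have to be found in the camera images.
- scale: Counter scale, fixed, 340 mm deep (its x) by 320 mm wide (its y); origin under its centre at counter height, x from its front (key) edge to its back. White deck 50 mm high; row of four white keys at x = -132 mm; low black display (120 mm along y, 66 mm above the counter) at x = -95 to -61 mm; behind it a steel pan, 74 mm above the counter, with the bowl.
- power_key_top (a point): Centre of the top of the LARGE round power key, 36 mm diameter; moves with the key; axes as the scale's. The four keys, all white plastic, stand in one row along the scale's y, 64 mm centre to centre, in an order that changes; at rest all tops are 14 mm above the deck, 64 mm above the counter.
- power_key_bezel: Fixed 2 mm high grey rim round the power key, 42 mm diameter; carries the key; origin at its centre on the deck.
- tare_key_bezel: Fixed 2 mm high grey rim round the tare key, 26 x 54 mm; carries the key; origin at its centre on the deck.
- power_key (a joint): Travel of the power key: 0 = up (off), grows as it is pushed down, 0.008 m = fully in. No spring: it resists with a steady 3 N or so and stays where it is left, so it cannot come up again by itself. The end of travel is a hard stop: reached faster than about 30 mm/s it jolts above 50 N, which is not gentle.
- tare_key_top (a point): Centre of the top face of the long bar-shaped tare key, 48 mm along the scale's y by 20 mm along its x; moves with the key; axes as the scale's. Same row and height as the other keys.
- tare_key (a joint): Travel of the tare key: 0 = up, 0.008 m = fully down. Spring return: starts to move at about 1 N, about 4 N when fully down, then the same hard stop.
- small_key_top (a point): Centre of the top face of the SMALL round key, 20 mm diameter: not to be pressed. Same row, height and 8 mm sprung travel.
- small_key (a joint): Travel of the small round key, 0 = up, 0.008 m = down.
- square_key_top (a point): Centre of the top face of the square key, 22 mm by 22 mm: not to be pressed. Same row, height and 8 mm sprung travel.
- square_key (a joint): Travel of the square key, 0 = up, 0.008 m = down.
- bowl: Loose steel bowl, 124 mm across the rim, 45 mm high, standing on the pan (its rim 119 mm above the counter); origin under its centre. Leave alone.
- bolt: Loose hex bolt standing on its head on the scale's deck, behind the row of keys and to the right of the display: head 24 mm across, 47 mm tall (top 97 mm above the counter); origin under its head. Leave alone.
- padlock: Brass padlock lying flat beside the scale's front left corner, body 45 x 50 x 22 mm, shackle towards its +x. Origin under the brass body. Leave alone.
- tape_measure: Yellow tape measure, 70 x 36 mm, 56 mm high, standing beside the scale's front right corner; origin under it. Leave alone.
- screwdriver: Screwdriver lying on the counter to the right of the scale, under 40 mm high. Leave alone.
- screw_carton: Cardboard carton 110 x 75 x 60 mm high to the left of the scale; origin under its centre. Leave alone.
- spray_can: Upright can, 60 mm diameter, 180 mm tall, to the right of the scale; origin under its centre. Leave alone.

How it is judged:
By the outcome, as a careful person would: the job done as asked, in the order asked, and still so for the second after the job is handed in, with the robot touching nothing.
It also fails if it takes over 40 s, if anything falls off the work surface, if the arm or the gripper's body presses on something with over 40 N, if the wrist force passes 120 N, or if a joint passes its speed limit or range.

ROBOT

A 6-joint arm with a two-finger parallel gripper is mounted at the origin on the work surface. World frame = base frame: x ahead of the robot, y to its left, z up, the work surface at z = 0. Lengths are in m, angles in rad, forces in N, time in s.
With the tool pointing down it reaches from about 0.35 to 0.85 m from the base axis. Payload 8.1 kg.
Tool frame: the origin (TCP) lies on the centre line of the jaws, within the pads' length; the fingertips stand 17 mm ahead of it and the grasp point (between the pads) lies 2 mm behind it; z points along the fingers, y is the line along which they close (so a half turn about z gives the same grasp; the last joint's range is limited). The gripper opens to 93 mm and grips with 3 to 60 N. Pads are 15 mm wide; open, the fingers measure 128 mm over their backs; the gripper's body (75 mm by 188 mm) begins 65 mm behind the grasp point.
Start: joints at [-1.378, 0.13, 1.488, -0, 1.523, -0.085], TCP at [0.165, -0.577, 0.236] pointing down, gripper open.
Joint ranges: [-2.96, 2.96], [-0.89, 2.26], [0.02, 2.5], [-1.34, 4.48], [0, 2.73], [-2.66, 2.66]. Speed limits (rad/s): [2.39, 2.39, 2.79, 3.14, 3.14, 3.14].

INTERFACE

Orientations are given as a rotation vector (axis times angle).
In Python, from plant import telemetry, viewer, order gives the robot as it stands.
- The arm moves only by the tool send_rows, never from a script. Its argument "plan" is a list that holds one entry, the list of rows, each a list of 5 numbers: the closure, from -1 (fully open) to 1 (shut), then the shift along the world's x, y, z normalised to -1 to 1, where 1 is 0.2 m, then the turn about the world's z normalised to -1 to 1, where 1 is 60 degrees. A call has 1 to 20 rows; each row is the pose to reach, as a shift and turn from the pose commanded when the call began; what a row does not reach only later rows make up. A row lasts 1/12 s, in which the tool goes at most 41.7 mm and 7.16 degrees, less where a joint would pass 70% of its speed; a pose out of reach is approached as far as the arm can. A call with a number of a shift or a turn outside -1 to 1 is refused whole. A call with a gripper value outside its range is refused whole. The fingers move at their own pace and stop on an object; "force" is the grip in N (left out, the last holds). Time passes only in rows, so rows that repeat a pose let the fingers close. It gives the time, the measured TCP pose, the force, the opening and the grip force at its end, in the units of the state.
- telemetry.read_state(): the state, without advancing time (a new reading comes with each control period).
- viewer.read_camera(name): name is "scene" or "top"; returns (picture, depth): 480x640x3 uint8, blue, green, red; 480x640 float32, m along the optical axis (not along the pixel's ray), 0 where there is no reading.
- viewer.calibration(name): a dict with "camera_matrix" (3x3 intrinsics, pixels), "extrinsics" (4x4, takes a point from camera to world coordinates). Camera axes: x right, y up, looking along -z (the intrinsics and any distortion apply to the point x, -y, -z); pixel columns grow to the right and rows downward; lengths in m; the calibration is good to about 2 mm. A picture is of the moment at which its call begins. calibration takes no time and is no camera call.
- order.close_job(): hands the job in; it is judged then, once.
The state is a dict: "t": time; "q": joint angles; "dq": joint speeds; "joint_torque": joint torques, N m; "tool_pos": TCP position; "orientation": TCP orientation; "force": force on the tool from outside, world axes, zero at the start; "wrist_torque": the same for the moment, N m; "opening": finger opening in m; "gripper_force": force on a finger pad.
Only numpy, scipy, OpenCV 4.12 (cv2) and the standard library are available. Lean on these libraries where they do the work, as an engineer would, in place of code of your own. Each camera call takes 0.05 s, during which the arm holds its last target. There are 200 camera calls.

## Working session

There is one attempt and no reset: what is moved stays moved. The work goes in short steps, Python scripts to look and compute and a tool call to move; the robot and the scene stay as the last step left them, time stands still between calls to the robot, and variables do not carry over. Pictures are saved under pics/ and viewed, at most 10 in all, crops included, and the job is handed in when it is done.

Besides the shell and the picture viewer there is one more tool, called after "Request:" as name(argument=value, ...), one argument or row to a line, values as JSON. send_rows: Moves the arm, as the interface text tells. Scaled input: -1 to 1 covers 0.2 m each way for a shift and 60 degrees each way for a turn. Its arguments: {"type":"object","properties":{"plan":{"type":"array"},"force":{"type":"number"}},"required":["plan"]}

```bash
mkdir -p pics; python3 - <<'E'
from plant import telemetry, viewer
import cv2,numpy as np
for n in("scene","top"):
    p,d=viewer.read_camera(n); cv2.imwrite(f"pics/{n}1.png",p); np.save(f"pics/{n}1.npy",d)
    c=viewer.calibration(n); print(n,{k:np.round(v,3).tolist() if not isinstance(v,str) else v for k,v in c.items()})
s=telemetry.read_state(); print(s)
E
```

```text
scene {'camera_matrix': [[511.71, 0.0, 314.547], [0.0, 511.71, 237.47], [0.0, 0.0, 1.0]], 'extrinsics': [[0.7, -0.539, 0.468, 1.206], [0.714, 0.527, -0.461, -0.624], [0.002, 0.657, 0.754, 1.041], [0.0, 0.0, 0.0, 1.0]]}
top {'camera_matrix': [[565.311, 0.0, 314.882], [0.0, 565.311, 240.097], [0.0, 0.0, 1.0]], 'extrinsics': [[-0.002, 0.982, -0.188, 0.315], [-1.0, -0.005, -0.013, -0.032], [-0.014, 0.188, 0.982, 1.394], [0.0, 0.0, 0.0, 1.0]]}
{'t': 0.1, 'q': array([-1.37839578e+00,  1.31111024e-01,  1.48917007e+00, -1.53759945e-05,
        1.52293897e+00, -8.53962742e-02]), 'dq': array([-0.00020491, -0.00171037, -0.00204778, -0.00048883, -0.00138365,
       -0.0008784 ]), 'joint_torque': array([ 1.17039221e-03, -5.61340821e+01, -4.93096304e+01,  7.69874873e-02,
        2.91330874e-02, -6.75171714e-05]), 'tool_pos': array([ 0.16447128, -0.57653215,  0.2346773 ]), 'orientation': array([-3.10972755e+00, -4.34736755e-01,  1.60710030e-04]), 'force': array([-0.57402039, -0.57496097, -1.03299593]), 'wrist_torque': array([ 0.02840419, -0.00777581,  0.04011704]), 'gripper_force': 0.0, 'opening': 0.09292140731201257}
```

View pics/scene1.png

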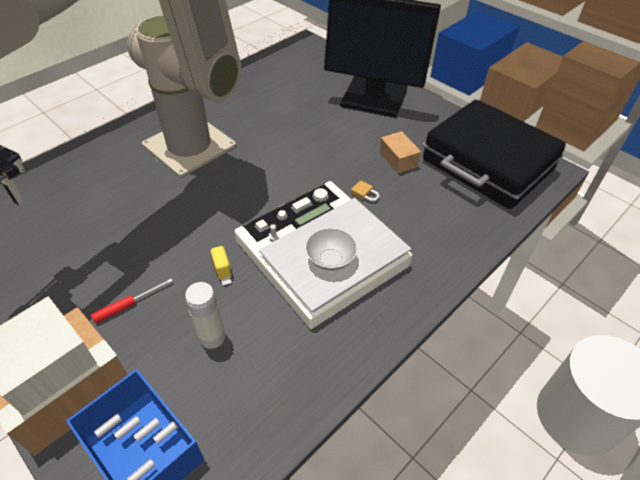

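View pics/top1.png

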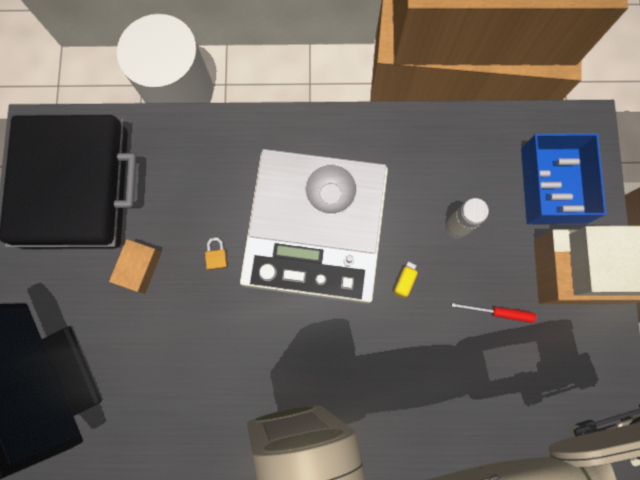

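The top view shows the key row from left to right: power (267,271), tare bar (294,275), small (321,280) and square (348,283), with the bolt at (349,260). The scene view shows the same row running from about (320,195) for power to (262,226) for square.

```bash
cat > h.py <<'E'
import cv2,numpy as np
from plant import viewer
def ray(n,uv):
    c=viewer.calibration(n);K=c["camera_matrix"];E=np.array(c["extrinsics"])
    p=cv2.undistortPoints(np.array([[uv]],float),np.array(K),np.array(c.get("distortion",np.zeros(5)),float))[0,0]
    return E[:3,3],E[:3,:3]@np.array([p[0],-p[1],-1.])
def at_depth(n,uv,d): o,r=ray(n,uv); return o+r*d
def at_z(n,uv,z): o,r=ray(n,uv); return o+r*(z-o[2])/r[2]
def tri(a,b):
    (o,r),(p,s)=ray("top",a),ray("scene",b)
    t=np.linalg.lstsq(np.c_[r,-s],p-o,rcond=None)[0]
    A,B=o+r*t[0],p+s*t[1]; return (A+B)/2,np.linalg.norm(A-B)
E
python3 - <<'E'
from h import *
for n,(x0,x1,y0,y1) in dict(top=(250,362,255,296),scene=(245,335,180,240)).items():
    im=cv2.imread(f"pics/{n}1.png");d=np.load(f"pics/{n}1.npy")
    cv2.imwrite(f"pics/{n}c.png",cv2.resize(im[y0:y1,x0:x1],None,fx=7,fy=7,interpolation=cv2.INTER_CUBIC))
    g=im[y0:y1,x0:x1].min(2); m=(g>130).astype(np.uint8)
    N,l,st,ce=cv2.connectedComponentsWithStats(m)
    for i in range(1,N):
        if 15<st[i,4]<400:
            uv=ce[i]+[x0,y0]; dd=np.median(d[y0:y1,x0:x1][l==i])
            print(n,uv.round(1),st[i],round(float(dd),4),at_depth(n,uv,dd).round(4),at_z(n,uv,.064).round(4))
E
```

```text
top [251.2 264.6] [ 0  0  5 28 76] 1.3596 [0.5122 0.1393 0.0501] [0.5102 0.1376 0.064 ]
top [265.4 255.3] [ 6  0 17  2 26] 1.3635 [0.5347 0.1055 0.05  ] [0.5324 0.104  0.064 ]
top [306.6 256. ] [39  0 29  4 74] 1.3444 [0.5298 0.0056 0.0671] [0.5303 0.0057 0.064 ]
top [267.  271.8] [  9   9  17  17 224] 1.3426 [0.493  0.0997 0.0632] [0.4929 0.0996 0.064 ]
top [293.6 275.4] [ 33  15  22  12 221] 1.34 [0.484  0.0364 0.0632] [0.4839 0.0364 0.064 ]
top [320.4 279.1] [65 19 11 11 84] 1.3394 [ 0.4753 -0.0269  0.0613] [ 0.475  -0.0269  0.064 ]
top [346.8 282.6] [ 91  22  12  12 125] 1.3351 [ 0.4664 -0.0894  0.0632] [ 0.4664 -0.0894  0.064 ]
top [289.3 290.2] [  0  29  84  12 233] 1.3481 [0.4506 0.0473 0.0487] [0.449  0.0464 0.064 ]
scene [330.3 185.6] [80  1 10 13 79] 1.4418 [0.4839 0.1491 0.0493] [0.4946 0.1376 0.064 ]
scene [320.3 193.1] [ 68   8  15  11 122] 1.4009 [0.4962 0.0969 0.0639] [0.4963 0.0968 0.064 ]
scene [301.  202.8] [ 47  17  19  13 123] 1.3756 [0.4868 0.033  0.0643] [0.4865 0.0333 0.064 ]
scene [312.2 213.7] [ 51  25  33  18 168] 1.3451 [0.5388 0.0244 0.0672] [0.5365 0.0265 0.064 ]
scene [281.4 213. ] [33 30  8  7 45] 1.3514 [ 0.4779 -0.0297  0.0637] [ 0.4781 -0.0299  0.064 ]
scene [261.  223.9] [11 39 11 12 73] 1.3267 [ 0.4692 -0.0932  0.063 ] [ 0.4699 -0.0937  0.064 ]
scene [272.5 226.4] [25 44  6  6 26] 1.2759 [ 0.5209 -0.0963  0.0964] [ 0.4974 -0.0782  0.064 ]
scene [247.9 235.6] [ 0 49 10 11 59] 1.3163 [ 0.4677 -0.1373  0.0508] [ 0.4776 -0.1438  0.064 ]
```

View pics/scenec.png

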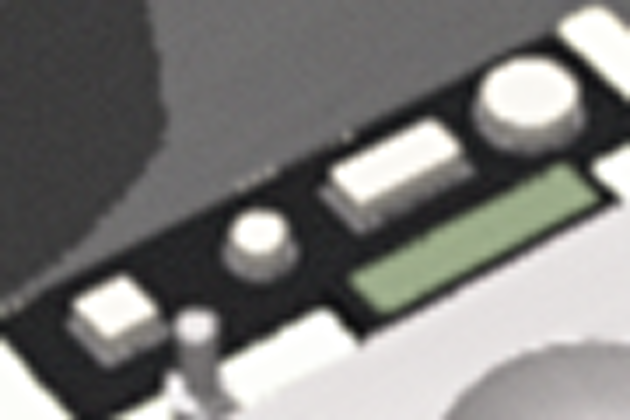

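View pics/topc.png

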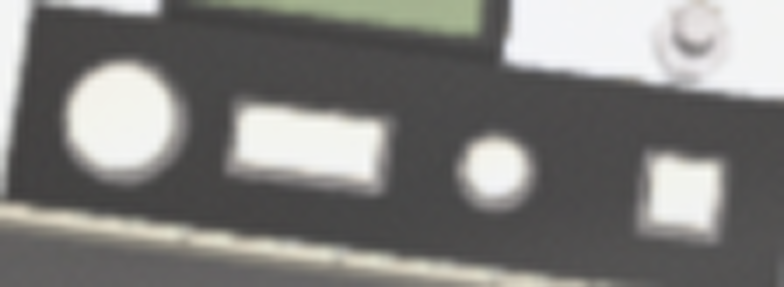

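Averaging the two views gives the power key at (0.4946, 0.0982), the tare key at (0.4852, 0.0349) and the row yaw at about -8°. The crops confirm the order: power (121,122 in the top crop), then tare (307,145), small, square. I'll turn the tool about -24° and approach with the fingers closed.

Request:
send_rows(
  plan=[
    [[1,0.05,0.05,0,-0.02],[1,0.1,0.15,0,-0.06],[1,0.15,0.28,0,-0.12],[1,0.22,0.4,0,-0.18],[1,0.3,0.52,0,-0.24],[1,0.36,0.64,0,-0.3],[1,0.4,0.76,0,-0.34],[1,0.45,0.88,0,-0.38],[1,0.5,1,0,-0.4]],
  ],
  force=10,
)

```text
t: 0.85
tool_pos: [0.2647, -0.3756, 0.2351]
orientation: [-3.133, 0.225, 0.001]
force: [0.5, 0.2, 0.3]
opening: 0.0374
gripper_force: 0.0
```

Request:
send_rows(
  plan=[
    [[1,0.06,0.12,0,0],[1,0.12,0.24,0,0],[1,0.18,0.36,0,0],[1,0.24,0.48,0,0],[1,0.3,0.6,0,0],[1,0.36,0.72,0,0],[1,0.42,0.86,0,0],[1,0.5,1,0,0]],
  ],
)

```text
t: 1.52
tool_pos: [0.3644, -0.1757, 0.2353]
orientation: [-3.134, 0.223, 0.001]
force: [0.3, 1.1, -0.3]
opening: 0.0005
gripper_force: 0.0
```

Request:
send_rows(
  plan=[
    [[1,0.05,0.12,0,0],[1,0.1,0.24,0,0],[1,0.16,0.36,0,0],[1,0.22,0.48,0,0],[1,0.28,0.6,0,0],[1,0.34,0.74,0,0],[1,0.4,0.88,0,0],[1,0.45,1,0,0]],
  ],
)

```text
t: 2.18
tool_pos: [0.4548, 0.0249, 0.2353]
orientation: [-3.134, 0.221, 0.001]
force: [-0.2, -0.6, 0.7]
opening: 0.0001
gripper_force: 0.0
```

Request:
send_rows(
  plan=[
    [[1,0.05,0.1,0,0],[1,0.1,0.2,0,0],[1,0.14,0.28,-0.05,0],[1,0.17,0.34,-0.12,0],[1,0.19,0.37,-0.22,0],[1,0.2,0.375,-0.32,0],[1,0.2,0.375,-0.42,0],[1,0.2,0.375,-0.5,0],[1,0.2,0.375,-0.55,0],[1,0.2,0.375,-0.55,0],[1,0.2,0.375,-0.55,0]],
  ],
)

```text
t: 3.1
tool_pos: [0.4942, 0.0979, 0.1254]
orientation: [3.134, -0.222, -0.002]
force: [0.3, 0.5, 0.2]
opening: 0.0004
gripper_force: 0.0
```

Request:
send_rows(
  plan=[
    [[1,0,0,-0.03,0],[1,0,0,-0.07,0],[1,0,0,-0.11,0],[1,0,0,-0.14,0],[1,0,0,-0.16,0],[1,0,0,-0.17,0],[1,0,0,-0.17,0]],
  ],
)

```text
t: 3.68
tool_pos: [0.4941, 0.0979, 0.0909]
orientation: [3.134, -0.221, -0.002]
force: [0.9, -0.2, -0.0]
opening: 0.0002
gripper_force: 0.0
```

```bash
python3 - <<'E'
from h import *
ims=[]
for n,(x0,x1,y0,y1) in dict(top=(240,370,230,300),scene=(240,370,150,240)).items():
    p,d=viewer.read_camera(n); ims.append(cv2.resize(p[y0:y1,x0:x1],None,fx=4.5,fy=4,interpolation=cv2.INTER_CUBIC)[:300])
cv2.imwrite("pics/c2.png",np.vstack(ims))
from plant import telemetry; s=telemetry.read_state(); print(s["tool_pos"],s["force"])
E
```

```text
[0.49465125 0.09801579 0.0917392 ] [ 0.68857565 -0.17988555  0.42034446]
```

View pics/c2.png

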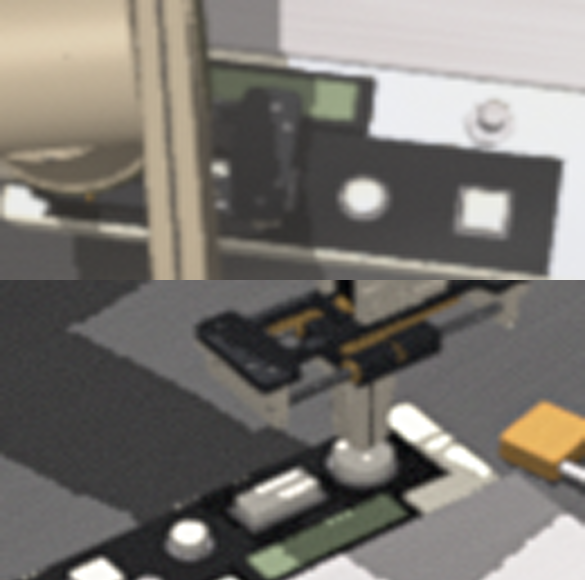

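The scene crop shows the closed fingertips centred over the power key (about 362,450), clear of the tare bar. Now I press slowly.

Request:
send_rows(
  plan=[
    [[1,0,0,-0.01,0],[1,0,0,-0.02,0],[1,0,0,-0.03,0],[1,0,0,-0.04,0],[1,0,0,-0.045,0],[1,0,0,-0.05,0],[1,0,0,-0.055,0],[1,0,0,-0.06,0],[1,0,0,-0.065,0],[1,0,0,-0.07,0],[1,0,0,-0.075,0],[1,0,0,-0.08,0],[1,0,0,-0.08,0]],
  ],
)

```text
t: 4.87
tool_pos: [0.4945, 0.098, 0.0754]
orientation: [-3.134, 0.221, -0.0]
force: [-0.6, 0.5, -0.2]
opening: 0.0007
gripper_force: 0.0
```

Request:
send_rows(
  plan=[
    [[1,0,0,-0.0025,0],[1,0,0,-0.005,0],[1,0,0,-0.0075,0],[1,0,0,-0.01,0]],
  ],
)

```text
t: 5.2
tool_pos: [0.4947, 0.098, 0.0737]
orientation: [3.134, -0.221, 0.0]
force: [-1.4, 0.5, 2.3]
opening: 0.0006
gripper_force: 1.4
```

Request:
send_rows(
  plan=[
    [[1,0,0,-0.0025,0],[1,0,0,-0.005,0]],
  ],
)

```text
t: 5.37
tool_pos: [0.4947, 0.098, 0.0732]
orientation: [-3.134, 0.221, -0.0]
force: [-5.2, 0.1, 11.8]
opening: 0.0004
gripper_force: 6.2
```

Request:
send_rows(
  plan=[
    [[1,0,0,-0.001,0],[1,0,0,-0.002,0],[1,0,0,-0.002,0]],
  ],
)

```text
t: 5.62
tool_pos: [0.4948, 0.098, 0.0732]
orientation: [-3.134, 0.221, -0.0]
force: [-5.6, -1.2, 12.5]
opening: 0.0003
gripper_force: 5.8
```

Hard stop reached at z = 0.0732. I'll lift and shift to the tare key.

Request:
send_rows(
  plan=[
    [[1,0,0,0.01,0],[1,0,0,0.04,0],[1,0,0,0.08,0],[1,0,0,0.12,0],[1,0,0,0.16,0],[1,-0.006,-0.04,0.18,0],[1,-0.017,-0.12,0.18,0],[1,-0.028,-0.2,0.18,0],[1,-0.04,-0.28,0.18,0],[1,-0.045,-0.317,0.17,0],[1,-0.045,-0.317,0.13,0],[1,-0.045,-0.317,0.1,0],[1,-0.045,-0.317,0.09,0],[1,-0.045,-0.317,0.09,0]],
  ],
)

```text
t: 6.78
tool_pos: [0.4847, 0.0352, 0.0889]
orientation: [-3.134, 0.221, 0.004]
force: [0.1, 0.4, 0.3]
opening: 0.0003
gripper_force: 0.0
```

```bash
python3 - <<'E'
from h import *
p,d=viewer.read_camera("scene"); cv2.imwrite("pics/c3.png",cv2.resize(p[150:240,240:370],None,fx=6,fy=6,interpolation=cv2.INTER_CUBIC))
from plant import telemetry; s=telemetry.read_state(); print(s["tool_pos"],s["force"])
E
```

```text
[0.48501899 0.03525568 0.08942764] [ 0.17588503  0.34774465 -0.77587102]
```

View pics/c3.png

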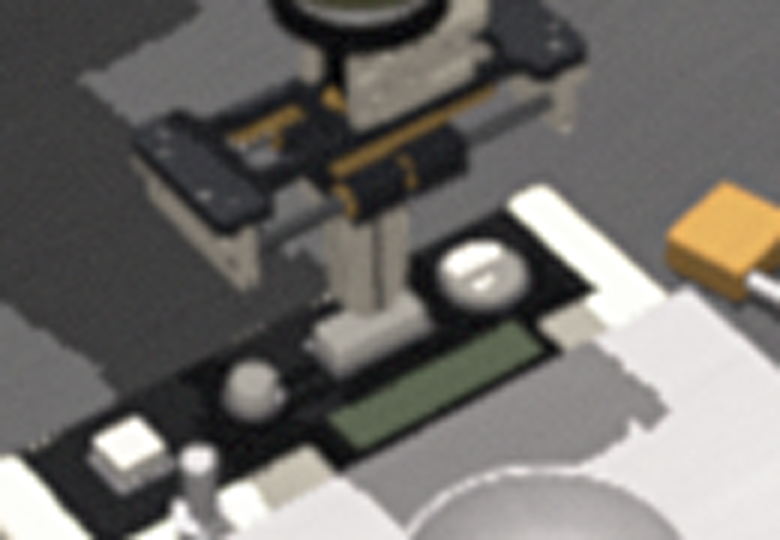

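The fingertips sit over the middle of the tare bar (370,325) and the power key (483,275) is down. Now I press tare.

Request:
send_rows(
  plan=[
    [[1,0,0,-0.01,0],[1,0,0,-0.02,0],[1,0,0,-0.03,0],[1,0,0,-0.035,0],[1,0,0,-0.04,0],[1,0,0,-0.045,0],[1,0,0,-0.05,0],[1,0,0,-0.055,0],[1,0,0,-0.06,0],[1,0,0,-0.065,0],[1,0,0,-0.07,0],[1,0,0,-0.075,0],[1,0,0,-0.08,0],[1,0,0,-0.0825,0],[1,0,0,-0.085,0],[1,0,0,-0.0875,0]],
  ],
)

```text
t: 8.17
tool_pos: [0.4857, 0.0346, 0.0731]
orientation: [-3.134, 0.221, -0.0]
force: [-4.2, 0.5, 12.1]
opening: 0.0002
gripper_force: 5.5
```

Request:
send_rows(
  plan=[
    [[1,0,0,-0.001,0],[1,0,0,-0.002,0]],
  ],
)

```text
t: 8.33
tool_pos: [0.4857, 0.0346, 0.0731]
orientation: [3.134, -0.221, 0.0]
force: [-6.8, 0.1, 12.8]
opening: 0.0005
gripper_force: 6.1
```

At the stop with 12 N. I'll hold it down to make about a second in total, then release.

Request:
send_rows(
  plan=[
    [[1,0,0,0,0],[1,0,0,0,0],[1,0,0,0,0],[1,0,0,0,0],[1,0,0,0,0],[1,0,0,0,0],[1,0,0,0,0],[1,0,0,0,0],[1,0,0,0,0],[1,0,0,0.01,0],[1,0,0,0.025,0],[1,0,0,0.045,0],[1,0,0,0.07,0],[1,0,0,0.11,0],[1,0,0,0.17,0],[1,0,0,0.25,0],[1,0,0,0.35,0],[1,0,0,0.47,0],[1,0,0,0.6,0],[1,0,0,0.7,0]],
  ],
)

```text
t: 10.0
tool_pos: [0.486, 0.0345, 0.2156]
orientation: [-3.134, 0.222, -0.004]
force: [1.0, -1.1, 0.2]
opening: 0.0005
gripper_force: 0.0
```

Request:
send_rows(
  plan=[
    [[1,-0.05,-0.1,0.03,0],[1,-0.1,-0.25,0.05,0],[1,-0.18,-0.4,0.05,0],[1,-0.25,-0.55,0.05,0],[1,-0.3,-0.7,0.05,0],[1,-0.35,-0.85,0.05,0],[1,-0.4,-0.95,0.05,0],[1,-0.4,-1,0.05,0],[1,-0.4,-1,0.05,0]],
  ],
)

```text
t: 10.75
tool_pos: [0.4055, -0.1672, 0.2233]
orientation: [3.132, -0.226, 0.002]
force: [-1.1, 0.4, 0.1]
opening: 0.0005
gripper_force: 0.0
```

```bash
python3 - <<'E'
from h import *
p,d=viewer.read_camera("scene"); cv2.imwrite("pics/c4.png",cv2.resize(p[150:300,220:420],None,fx=4,fy=4,interpolation=cv2.INTER_CUBIC))
for k,uv in dict(power=(320,196),tare=(301,203),small=(281,212),square=(261,223)).items():
    print(k,at_depth("scene",uv,np.median(d[uv[1]-1:uv[1]+2,uv[0]-1:uv[0]+2])).round(4))
from plant import telemetry; s=telemetry.read_state(); print(s["t"],s["tool_pos"],s["force"])
E
```

```text
power [0.4991 0.0931 0.0574]
tare [0.4865 0.0334 0.0631]
small [ 0.4757 -0.0291  0.0656]
square [ 0.4667 -0.091   0.0627]
10.8 [ 0.40576243 -0.16589326  0.22305433] [ 0.72080334 -0.62675836 -0.53558899]
```

View pics/c4.png

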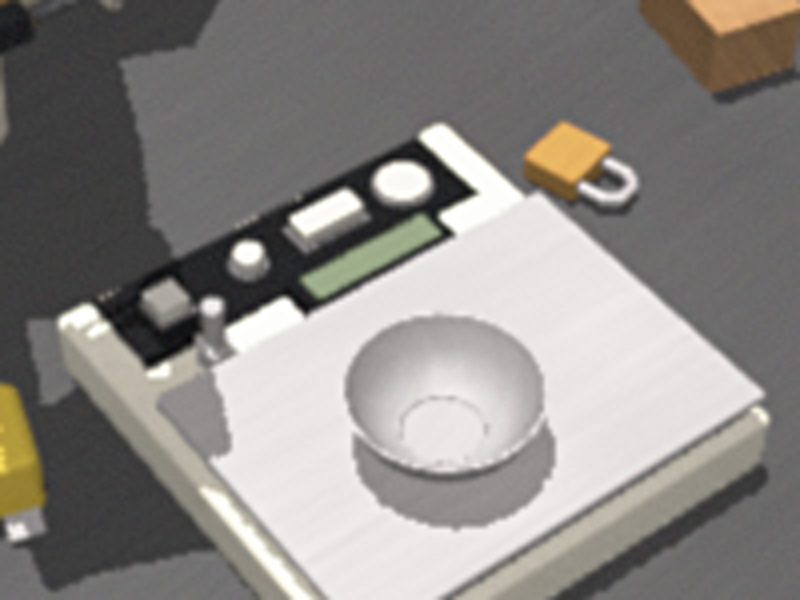

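The power key (402,183) is down, the tare bar (327,217) is back up, and the bowl, bolt and padlock haven't moved. Both presses bottomed out at the same height, 0.073 m, so I'm handing the job in.

```bash
python3 -c "
from plant import order; print(order.close_job())"
```

```text
the job is handed in; nothing more can be done
None
```

I pushed the power key fully in and it stays down, then pressed the tare key to its stop for about a second and let it come back up; nothing else was touched, and the job is handed in (no verdict was returned).

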